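# Move the ink bottles to the new stand, knob end to knob end

## Robot

A 7-joint arm with a two-finger parallel gripper is mounted at the origin on the work surface. World frame = base frame: x ahead of the robot, y to its left, z up, the work surface at z = 0. Lengths are in m, angles in rad, forces in N, time in s.
With the tool pointing down it reaches from about 0.425 to 0.875 m from the base axis. Payload 4.7 kg.
Tool frame: the origin (TCP) lies on the centre line of the jaws, within the pads' length; the fingertips stand ahead of it and the grasp point (between the pads) lies 2 mm behind it (nose_length is the z of the fingertips in the tool frame, in m); z points along the fingers, y is the line along which they close (so a half turn about z gives the same grasp; the last joint's range is limited). The gripper opens to 87 mm and grips with 3 to 60 N. Pads are 19 mm wide; open, the fingers measure 117 mm over their backs; the gripper's body (75 mm by 190 mm) begins 51 mm behind the grasp point.
Start: joints at [-1.281, 0.321, -0.07, 1.45, 0.023, 1.371, -0.057], TCP at [0.177, 0.625, 0.24] pointing down, gripper open.
Joint ranges: [-2.86, 2.86], [-0.3, 2.09], [-1.38, 1.24], [0.06, 2.45], [-1.56, 4.7], [0.09, 2.05], [-2.69, 2.69]. Speed limits (rad/s): [2.57, 2.57, 3.14, 3.14, 3.14, 3.14, 3.14].

## Interface

Orientations are given as a rotation vector (axis times angle).
In Python, from bench import * gives the robot as it stands.
- The arm moves only by the tool send_rows, never from a script. Its arguments are lists of equal length, an entry for each row: "xyz": the shift along the tool's x, y, z in mm, a list of three; "dr": the turn, a rotation vector about the tool's x, y, z in rad, a list of three. A call has exactly 10 rows; each row is the pose to reach, as a shift and turn from the pose commanded when the call began, along the tool's axes at that moment; what a row does not reach only later rows make up. A row lasts 1/12 s, in which the tool goes at most 41.7 mm and 7.16 degrees, less where a joint would pass 70% of its speed; a pose out of reach is approached as far as the arm can. A call with a gripper value outside its range is refused whole. "jaw" is the finger opening in mm, from 0 to 87, set as the call begins (left out, the last holds). The fingers move at their own pace and stop on an object; "grip_force" is the grip in N (left out, the last holds). Time passes only in rows, so rows that repeat a pose let the fingers close, or fill a call up. It gives the time, the measured TCP pose, the force, the opening and the grip force at its end, in the units of the state.
- get_state(): the state, without advancing time (a new reading comes with each control period).
- get_image(name): name is "scene" or "side" or "wrist"; returns the picture (384x512x3 uint8, red, green, blue); there is no depth.
- calibration(name): a dict with "vfov" (degrees; the focal length in pixels is half the picture's height over the tangent of half this angle, whatever the lens; pixels are square), "cx", "cy" (the principal point, pixels), "rvec" (rotation vector, rad) and "tvec" (3), from world to camera coordinates, as OpenCV has them; the wrist camera has in their place "hand_eye" (4x4, takes a point from camera to tool coordinates, whose origin is the TCP and whose axes are the flange's). Camera axes: x right, y down, z forward; pixel columns grow to the right and rows downward; lengths in m; the calibration is good to about 2 mm. The wrist camera is an equidistant fisheye: a pixel r from the principal point sees the ray r / f radians off the axis. A picture is of the moment at which its call begins: read the wrist's pose just before it. calibration takes no time and is no camera call.
- close_job(): hands the job in; it is judged then, once.
The state is a dict: "time": time; "joint_positions": joint angles; "qd": joint speeds; "joint_torque": joint torques, N m; "position": TCP position; "tool_rot": TCP orientation; "ft_force": force on the tool from outside, world axes, zero at the start; "torque": the same for the moment, N m; "grip_width": opening from 0.0 (shut) to 1.0 (fully open); "grip_force": force on a finger pad.
Only numpy, scipy, OpenCV 4.12 (cv2) and the standard library are available. Lean on these libraries where they do the work, as an engineer would, in place of code of your own. Each camera call takes 0.05 s, during which the arm holds its last target. There are 200 camera calls.

## Task

Move the four ink bottles from the old grey tray into the wells of the new wooden stand, one in each well, keeping their order counted from the brass knob: the bottle nearest the tray's knob goes into the well nearest the stand's knob, and so on to the far end (the knobs are at opposite ends, so the row comes out reversed). Set each bottle down upright on the floor of its well, without tipping or dropping it.

Things in the scene. Friction and masses are not known exactly. Their poses are not given: they have to be found in the camera images.
- ink_red_mid (a point): ink bottle with red screw cap and red label band: closed round glass bottle, 46 mm diameter up to 46 mm above its foot, then a shoulder, and a 38 mm cap from 52 to 70 mm; 70 mm tall in all, 0.09 to 0.18 kg, upright. The point is its centre, 35 mm above its foot; z up the bottle
- ink_blue_mid (a point): ink bottle with blue screw cap and blue label band: closed round glass bottle, 46 mm diameter up to 46 mm above its foot, then a shoulder, and a 38 mm cap from 52 to 70 mm; 70 mm tall in all, 0.09 to 0.18 kg, upright. The point is its centre, 35 mm above its foot; z up the bottle
- ink_green_mid (a point): ink bottle with green screw cap and green label band: closed round glass bottle, 46 mm diameter up to 46 mm above its foot, then a shoulder, and a 38 mm cap from 52 to 70 mm; 70 mm tall in all, 0.09 to 0.18 kg, upright. The point is its centre, 35 mm above its foot; z up the bottle
- ink_yellow_mid (a point): ink bottle with yellow screw cap and yellow label band: closed round glass bottle, 46 mm diameter up to 46 mm above its foot, then a shoulder, and a 38 mm cap from 52 to 70 mm; 70 mm tall in all, 0.09 to 0.18 kg, upright. The point is its centre, 35 mm above its foot; z up the bottle
- mat_red: fixed round cork mat, 66 mm diameter, 4 mm thick, on the old tray, on which the red bottle stands at the start (within 5 mm of its middle); it stays behind and marks where that bottle stood. All four mats look alike. Origin: centre of its underside, 8 mm above the desk; axes parallel to the tray's
- mat_blue: fixed round cork mat, 66 mm diameter, 4 mm thick, on the old tray, on which the blue bottle stands at the start (within 5 mm of its middle); it stays behind and marks where that bottle stood. All four mats look alike. Origin: centre of its underside, 8 mm above the desk; axes parallel to the tray's
- mat_green: fixed round cork mat, 66 mm diameter, 4 mm thick, on the old tray, on which the green bottle stands at the start (within 5 mm of its middle); it stays behind and marks where that bottle stood. All four mats look alike. Origin: centre of its underside, 8 mm above the desk; axes parallel to the tray's
- mat_yellow: fixed round cork mat, 66 mm diameter, 4 mm thick, on the old tray, on which the yellow bottle stands at the start (within 5 mm of its middle); it stays behind and marks where that bottle stood. All four mats look alike. Origin: centre of its underside, 8 mm above the desk; axes parallel to the tray's
- tray: old ink tray, fixed: grey slab 96 (x) by 360 mm (y), 8 mm high, black rim 12 mm high; origin centre of underside on the desk, z up. Mats in a row along its y at -111, -37, 37, 111 mm (x = 0), colours in any order; bottles' feet 12 mm above the desk. Brass knob (28 mm ball, top 42 mm up) at y = +160 mm. Turned up to 0.18 rad; nearer to the robot than the stand or beyond it
- stand: new ink stand, fixed: pale wooden block, wells lined black, 96 (x) by 360 mm (y), 16 mm high; origin centre of underside on the desk, z up. Four empty square wells, 62 mm wide, 10 mm deep (floor 6 mm above the desk), in a row along its y at -111, -37, 37, 111 mm (x = 0). Brass knob (28 mm ball, top 50 mm up) at y = -160 mm. Turned up to 0.18 rad
Things that resemble listed ones, but are neither listed nor needed, are in the scene too. What is shaped like the part that bears ink_green_mid but black or pink is not meant.

How it is judged:
At the end, for the whole second after the job is handed in: Each bottle stands upright (within 0.1 rad) on the floor of the well that matches its start place counted from the knob ends (tray place y goes to stand well -y), centre within 10 mm of the well's centre along each axis of the stand, foot on the well's floor (-5 to +4 mm), at rest (((y of mat_red in the frame of tray between -0.131 and -0.091 m and y of ink_red_mid in the frame of stand between 0.101 and 0.121 m) or (y of mat_red in the frame of tray between -0.057 and -0.017 m and y of ink_red_mid in the frame of stand between 0.027 and 0.047 m) or (y of mat_red in the frame of tray between 0.017 and 0.057 m and y of ink_red_mid in the frame of stand between -0.047 and -0.027 m) or (y of mat_red in the frame of tray between 0.091 and 0.131 m and y of ink_red_mid in the frame of stand between -0.121 and -0.101 m)) and x of ink_red_mid in the frame of stand between -0.01 and 0.01 m and z of ink_red_mid in the frame of stand between 0.036 and 0.045 m and angle between each of ink_red_mid, ink_blue_mid, ink_green_mid, ink_yellow_mid's own z axis and vertical below 0.1 rad and linear speed of each of ink_red, ink_blue, ink_green, ink_yellow below 0.02 m/s and angular speed of each of ink_red, ink_blue, ink_green, ink_yellow below 0.2 rad/s and ((y of mat_blue in the frame of tray between -0.131 and -0.091 m and y of ink_blue_mid in the frame of stand between 0.101 and 0.121 m) or (y of mat_blue in the frame of tray between -0.057 and -0.017 m and y of ink_blue_mid in the frame of stand between 0.027 and 0.047 m) or (y of mat_blue in the frame of tray between 0.017 and 0.057 m and y of ink_blue_mid in the frame of stand between -0.047 and -0.027 m) or (y of mat_blue in the frame of tray between 0.091 and 0.131 m and y of ink_blue_mid in the frame of stand between -0.121 and -0.101 m)) and x of ink_blue_mid in the frame of stand between -0.01 and 0.01 m and z of ink_blue_mid in the frame of stand between 0.036 and 0.045 m and ((y of mat_green in the frame of tray between -0.131 and -0.091 m and y of ink_green_mid in the frame of stand between 0.101 and 0.121 m) or (y of mat_green in the frame of tray between -0.057 and -0.017 m and y of ink_green_mid in the frame of stand between 0.027 and 0.047 m) or (y of mat_green in the frame of tray between 0.017 and 0.057 m and y of ink_green_mid in the frame of stand between -0.047 and -0.027 m) or (y of mat_green in the frame of tray between 0.091 and 0.131 m and y of ink_green_mid in the frame of stand between -0.121 and -0.101 m)) and x of ink_green_mid in the frame of stand between -0.01 and 0.01 m and z of ink_green_mid in the frame of stand between 0.036 and 0.045 m and ((y of mat_yellow in the frame of tray between -0.131 and -0.091 m and y of ink_yellow_mid in the frame of stand between 0.101 and 0.121 m) or (y of mat_yellow in the frame of tray between -0.057 and -0.017 m and y of ink_yellow_mid in the frame of stand between 0.027 and 0.047 m) or (y of mat_yellow in the frame of tray between 0.017 and 0.057 m and y of ink_yellow_mid in the frame of stand between -0.047 and -0.027 m) or (y of mat_yellow in the frame of tray between 0.091 and 0.131 m and y of ink_yellow_mid in the frame of stand between -0.121 and -0.101 m)) and x of ink_yellow_mid in the frame of stand between -0.01 and 0.01 m and z of ink_yellow_mid in the frame of stand between 0.036 and 0.045 m); the robot touches nothing.
It fails at once if an ink bottle is tipped more than 35 degrees (angle between any of ink_red_mid, ink_blue_mid, ink_green_mid, ink_yellow_mid's own z axis and vertical above 0.6 rad).
It fails at once if an ink bottle is dropped or thrown: out of the fingers it moves faster than 0.9 m/s (a fall of about 40 mm) ((linear speed of ink_red above 0.9 m/s and contact force between the fingers and ink_red below 0.01 N) or (linear speed of ink_blue above 0.9 m/s and contact force between the fingers and ink_blue below 0.01 N) or (linear speed of ink_green above 0.9 m/s and contact force between the fingers and ink_green below 0.01 N) or (linear speed of ink_yellow above 0.9 m/s and contact force between the fingers and ink_yellow below 0.01 N)).
It also fails if it takes over 90 s, if anything falls off the work surface, if the arm or the gripper's body presses on something with over 40 N, if the wrist force passes 120 N, or if a joint passes its speed limit or range.

## Working session

There is one attempt and no reset: what is moved stays moved. The work goes in short steps, Python scripts to look and compute and a tool call to move; the robot and the scene stay as the last step left them, time stands still between calls to the robot, and variables do not carry over. Pictures are saved under pics/ and viewed, at most 14 in all, crops included, and the job is handed in when it is done.

Besides the shell and the picture viewer there is one more tool, called after "Call:" by a JSON object that holds its "method" and its "body". send_rows: Moves the arm, as the interface text tells. Its arguments: {"type":"object","properties":{"xyz":{"type":"array"},"dr":{"type":"array"},"jaw":{"type":"number"},"grip_force":{"type":"number"}},"required":["xyz","dr"]}

```bash
mkdir -p pics; ls
python3 - <<'E'
from bench import *
import cv2,numpy as np
s=get_state();print(s)
for n in("scene","side","wrist"):
    print(n,calibration(n)); im=get_image(n); cv2.imwrite(f"pics/{n}0.png",im[:,:,::-1])
E
```

```text
pics
{'time': 0.0, 'joint_positions': array([-1.28092838,  0.32183287, -0.07011667,  1.45165309,  0.02261406,
        1.3707974 , -0.05689873]), 'qd': array([-0.00098784,  0.00115971, -0.00026018,  0.00084131, -0.00147553,
       -0.00064705, -0.00046622]), 'joint_torque': array([ 1.20067557e-04, -4.91280556e+01, -4.03627893e-01, -3.12526309e+01,
       -6.38738740e-02,  4.40305879e-02,  1.84539495e-04]), 'position': array([0.17687822, 0.62493814, 0.23846632]), 'tool_rot': array([-4.31681360e-01, -3.11162883e+00,  2.97826426e-03]), 'ft_force': array([-0.059988  , -0.51291342, -0.17677354]), 'torque': array([-0.0082966 , -0.04515093, -0.02564526]), 'grip_force': 0.0, 'grip_width': 0.9993206424169865}
scene {'vfov': 54.432325870070585, 'cx': 258.13152800879936, 'cy': 193.96010743619817, 'rvec': array([ 1.63727678,  1.64158003, -0.85102706]), 'tvec': array([ 0.01046393, -0.29770483,  1.20710711])}
side {'vfov': 49.14840220793561, 'cx': 258.9003142315, 'cy': 185.65970269366522, 'rvec': array([ 2.24816638, -0.33291777,  0.12663372]), 'tvec': array([-0.60243229,  0.15917973,  0.63166651])}
wrist {'vfov': 65.70646984690485, 'cx': 257.9426305319022, 'cy': 191.01445749597497, 'hand_eye': array([[-8.59308463e-04, -9.70837074e-01, -2.39738686e-01,
         6.65223477e-02],
       [ 9.99999539e-01, -7.31739186e-04, -6.21128527e-04,
         1.11901001e-03],
       [ 4.27588411e-04, -2.39739109e-01,  9.70837256e-01,
        -1.45954239e-01],
       [ 0.00000000e+00,  0.00000000e+00,  0.00000000e+00,
         1.00000000e+00]])}
```

View pics/scene0.png

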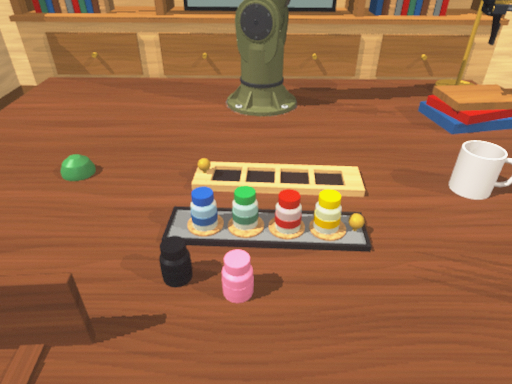

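View pics/side0.png

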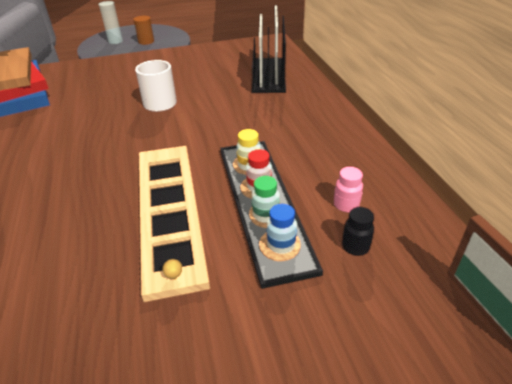

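The scene view shows the stand (knob at 204,164) nearer the robot than the tray (knob at 357,221). The caps are blue (203,196), green (245,195), red (289,199) and yellow (330,200). Lookalikes are the green dome (78,168), the black jar (176,262), the pink jar (237,276) and the mug. The side view shows the same bottles at blue (282,215), green (265,185), red (259,158) and yellow (248,137), with the stand knob at (172,269). I choose the four coloured-cap bottles standing on cork mats on the grey tray.

```bash
cat > h.py <<'E'
import cv2,numpy as np
from bench import *
def cam(n):
    c=calibration(n); f=192/np.tan(np.radians(c["vfov"])/2)
    K=np.array([[f,0,c["cx"]],[0,f,c["cy"]],[0,0,1]]); R=cv2.Rodrigues(c["rvec"])[0]
    return K,R,c["tvec"]
def ray(n,p):
    K,R,t=cam(n); d=R.T@np.linalg.inv(K)@np.array([p[0],p[1],1.]); return -R.T@t,d
def plane(n,p,z):
    o,d=ray(n,p); return o+d*(z-o[2])/d[2]
def tri(p,q,a="scene",b="side"):
    P=[np.c_[K@R,K@t] for K,R,t in (cam(a),cam(b))]
    X=cv2.triangulatePoints(P[0],P[1],np.float64(p).reshape(2,1),np.float64(q).reshape(2,1))[:,0]
    X=X[:3]/X[3]
    e=[np.linalg.norm(proj(n,X)-m) for n,m in ((a,p),(b,q))]
    return X,max(e)
def proj(n,X):
    K,R,t=cam(n); x=K@(R@X+t); return x[:2]/x[2]
HUE={"red":((174,6),),"blue":((104,124),),"green":((55,80),),"yellow":((24,34),)}
def hmask(hsv,c,s=150,v=70):
    lo,hi=HUE[c][0]; H=hsv[...,0]
    m=((H>=lo)|(H<=hi)) if lo>hi else (H>=lo)&(H<=hi)
    return (m&(hsv[...,1]>=s)&(hsv[...,2]>=v)).astype(np.uint8)
def blobs(m,amin=20):
    n,l,st,c=cv2.connectedComponentsWithStats(m); return [(st[i],c[i],l==i) for i in range(1,n) if st[i,4]>=amin]
E
python3 - <<'E'
from h import *
import glob
print([k for k in dir() if 'nose' in k.lower()], globals().get('nose_length'))
for n,box in(("scene",(150,150,380,250)),("side",(130,120,330,300))):
    im=cv2.imread(f"pics/{n}0.png"); hsv=cv2.cvtColor(im,cv2.COLOR_BGR2HSV)
    x0,y0,x1,y1=box; sub=hsv[y0:y1,x0:x1]
    for c in HUE:
        print(n,c,[(b[0][:5]+np.array([x0,y0,0,0,0])).tolist()+(b[1]+[x0,y0]).round(1).tolist() for b in blobs(hmask(sub,c),25)])
    dark=(sub[...,2]<45).astype(np.uint8)
    print(n,"dark",[(b[0][:5]+np.array([x0,y0,0,0,0])).tolist()+(b[1]+[x0,y0]).round(1).tolist() for b in blobs(dark,60)])
    k=((sub[...,0]>=14)&(sub[...,0]<=23)&(sub[...,1]>150)).astype(np.uint8)
    print(n,"brass",[(b[0][:5]+np.array([x0,y0,0,0,0])).tolist()+(b[1]+[x0,y0]).round(1).tolist() for b in blobs(k,30)])
    crop=im[y0:y1,x0:x1]; cv2.imwrite(f"pics/{n}_crop.png",cv2.resize(crop,None,fx=3,fy=3,interpolation=cv2.INTER_CUBIC))
E
```

```text
['nose_length'] 0.017
scene red [[278, 190, 23, 19, 362, 288.7, 198.8], [275, 216, 26, 13, 163, 286.9, 223.1]]
scene blue [[192, 187, 21, 19, 310, 201.5, 195.9]]
scene green [[235, 187, 20, 16, 210, 243.5, 192.8]]
scene yellow [[319, 189, 22, 20, 379, 329.2, 198.5], [352, 214, 9, 8, 53, 355.8, 217.8]]
scene dark []
scene brass [[197, 158, 13, 15, 122, 203.6, 164.4], [349, 213, 16, 17, 145, 356.5, 221.5], [313, 214, 28, 15, 160, 326.4, 223.4]]
side red [[248, 150, 22, 18, 324, 258.7, 158.2], [247, 178, 6, 8, 31, 249.7, 181.2]]
side blue [[270, 205, 25, 23, 461, 281.9, 215.3], [269, 239, 25, 8, 92, 281.0, 243.1]]
side green [[256, 182, 20, 14, 152, 264.2, 189.9]]
side yellow [[238, 129, 20, 18, 219, 248.0, 137.0]]
side dark [[151, 164, 28, 14, 210, 163.0, 170.2], [152, 186, 31, 18, 240, 164.0, 194.2], [153, 212, 33, 22, 281, 165.0, 221.9], [155, 242, 35, 28, 325, 166.4, 253.0], [261, 272, 61, 16, 280, 289.1, 279.0]]
side brass [[237, 128, 22, 18, 83, 245.6, 136.3], [238, 156, 10, 8, 49, 242.2, 160.0], [163, 260, 18, 18, 130, 171.8, 269.7]]
```

View pics/scene_crop.png

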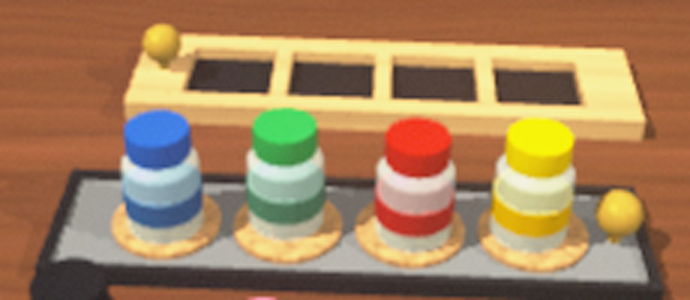

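View pics/side_crop.png

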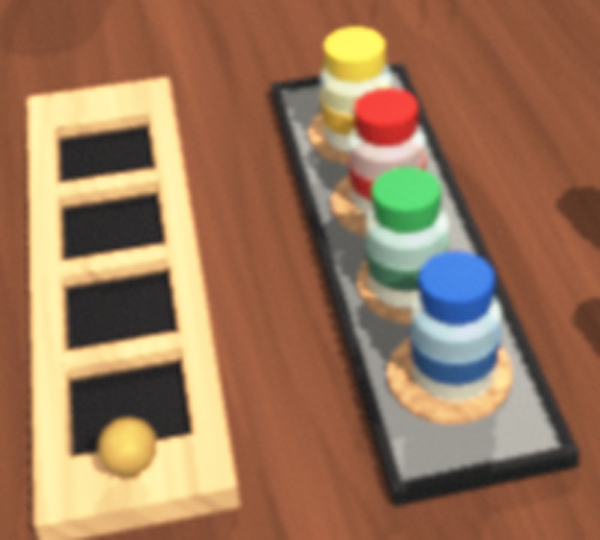

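The scene crop shows the order from the tray knob (crop 620,213) as yellow, red, green, blue. The stand knob is at the left (160,43), so the wells from its end take yellow, red, green, blue. The side crop agrees: knob (127,445) and four empty wells, with no colour lookalike among the bottles on mats. Now I triangulate.

Run:
```python
from h import *
S={};
for n,box in(("scene",(150,150,380,250)),("side",(130,120,330,300))):
    im=cv2.imread(f"pics/{n}0.png"); hsv=cv2.cvtColor(im,cv2.COLOR_BGR2HSV)
    x0,y0,x1,y1=box; sub=hsv[y0:y1,x0:x1]
    for c in HUE:
        b=[b for b in blobs(hmask(sub,c,s=(130 if c=='green' else 150)),25)]
        b=min(b,key=lambda b:b[0][1]); 
        S[n,c]=np.array([x0+b[0][0]+(b[0][2]-1)/2,y0+b[0][1]+(b[0][3]-1)/2]); print(n,c,b[0],S[n,c])
for c in HUE: print(c,*tri(S["scene",c],S["side",c]))
print("standknob",*tri((203.3,164.8),(171.6,268.6)))
print("trayknob",plane("scene",(356.5,221),.028))
# well floors: crop positions of black quads centres, scene /3+(150,150), side /3+(130,120)
sc=[(230,76),(332,80),(434,84),(537,87)]; si=[(130,408),(121,310),(113,226),(106,153)]
for a,b in zip(sc,si):
    X,e=tri((a[0]/3+150,a[1]/3+150),(b[0]/3+130,b[1]/3+120)); print("well",X,e)
# tray corner check (outer rim top 12mm), scene crop
for p in((77,172),(648,190),(657,292)): print("tray corner",plane("scene",(p[0]/3+150,p[1]/3+150),.012))
s=get_state(); R=cv2.Rodrigues(s["tool_rot"])[0]; print(R.round(3),s["position"])
```

```text
scene red [128  40  23  19 362] [289. 199.]
scene blue [ 42  37  21  19 310] [202. 196.]
scene green [ 84  36  21  19 291] [244. 195.]
scene yellow [169  39  22  20 379] [329.5 198.5]
side red [118  30  22  18 324] [258.5 158.5]
side blue [140  85  25  23 461] [282. 216.]
side green [125  57  21  20 348] [265.  186.5]
side yellow [108   9  20  18 219] [247.5 137.5]
red [0.64097064 0.04165729 0.07329731] 0.2152739938441241
blue [ 0.63382122 -0.10845692  0.07315441] 0.10006650304662469
green [ 0.62957028 -0.03563597  0.07331224] 0.2802767800413602
yellow [0.63962884 0.11127946 0.07398216] 0.3115548114940087
standknob [ 0.46033584 -0.12864501  0.03527331] 0.93898072419675
trayknob [0.64428213 0.16353604 0.028     ]
well [ 0.46415725 -0.0802431   0.00930351] 0.16534792571553875
well [ 0.46864369 -0.00561157  0.00899722] 0.2066571328902776
well [0.4730813  0.06862124 0.00897949] 0.11340410665805496
well [0.47743064 0.14275588 0.00953814] 0.1469754570618333
tray corner [ 0.58516346 -0.16984292  0.012     ]
tray corner [0.60123765 0.19342936 0.012     ]
tray corner [0.69494647 0.17617526 0.012     ]
[[-0.962  0.272 -0.   ]
 [ 0.272  0.962 -0.001]
 [-0.    -0.001 -1.   ]] [0.17692295 0.62505308 0.23872097]
```

Caps triangulate at z = 73 mm, which matches 12 + 61. The wells are spaced 74 mm apart, and the knob lies 160 mm from the stand's centre, so the points are consistent. I'll hover over the area first and confirm with the wrist camera.

```bash
cat >> h.py <<'E'
def go(x,y,z,yaw):
    """tool shift (mm) and turn from the present pose to tool-down at x,y,z with tool y along (cos yaw,sin yaw)"""
    s=get_state(); R=cv2.Rodrigues(s["tool_rot"])[0]
    ty=np.array([np.cos(yaw),np.sin(yaw),0]); tz=np.array([0,0,-1.]); T=np.c_[np.cross(ty,tz),ty,tz]
    print((R.T@(np.array([x,y,z])-s["position"])*1e3).round(1), cv2.Rodrigues(R.T@T)[0].ravel().round(3), "t",round(s["time"],2))
E
python3 -c "
from h import *
go(.56,.05,.25,-.05)"
```

```text
[-525.2 -449.1  -10.6] [-1.000e-03  1.000e-03  1.345e+00] t 0.15
```

Call:
{"method": "send_rows", "body": {"xyz": [[-26,-22,0],[-52,-45,-1],[-79,-67,-2],[-105,-90,-2],[-131,-112,-3],[-157,-135,-3],[-184,-157,-4],[-210,-180,-4],[-236,-202,-5],[-262,-225,-5]], "dr": [[0,0,0.067],[0,0,0.134],[0,0,0.201],[0,0,0.268],[0,0,0.336],[0,0,0.403],[0,0,0.47],[0,0,0.537],[0,0,0.605],[0,0,0.672]], "jaw": 87}}

```text
time: 0.98
position: [0.3685, 0.3361, 0.2446]
tool_rot: [-1.438, -2.793, -0.001]
ft_force: [-0.1, 0.1, 0.2]
grip_width: 1.0
grip_force: 0.0
```

```bash
python3 -c "
from h import *
go(.56,.05,.25,-.05)"
```

```text
[-344.1  -10.3   -5.5] [ 0.   -0.    0.67] t 0.98
```

Call:
{"method": "send_rows", "body": {"xyz": [[-38,-1,-1],[-77,-2,-1],[-115,-3,-2],[-153,-4,-2],[-192,-5,-3],[-230,-6,-4],[-268,-8,-4],[-306,-9,-5],[-344,-10,-5],[-344,-10,-5]], "dr": [[0,0,0.074],[0,0,0.149],[0,0,0.223],[0,0,0.298],[0,0,0.372],[0,0,0.447],[0,0,0.521],[0,0,0.596],[0,0,0.67],[0,0,0.67]]}}

```text
time: 1.82
position: [0.5633, 0.0432, 0.2497]
tool_rot: [2.284, 2.148, -0.003]
ft_force: [-0.8, -1.0, 0.4]
grip_width: 0.996
grip_force: 0.0
```

Run:
```python
from h import *
s=get_state(); im=get_image("wrist"); cv2.imwrite("pics/w1.png",im[:,:,::-1]); np.savez("w1.npz",p=s["position"],r=s["tool_rot"]); print(s["position"],s["tool_rot"],s["qd"].max())
```

```text
[0.5633008  0.04315953 0.24971662] [ 2.284214    2.14845367 -0.00271309] 0.04127744723155542
```

View pics/w1.png

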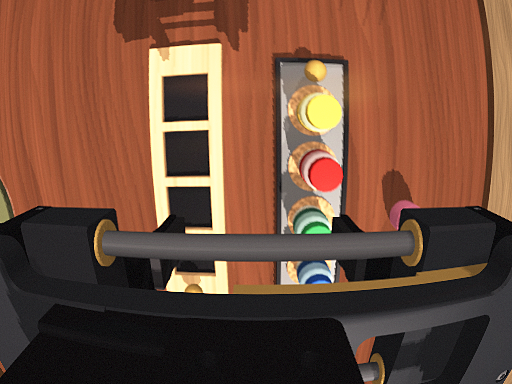

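The wrist view shows the far wells at (186,98) and (188,153), the yellow cap at (322,112), the red cap at (324,174) and the tray knob at (316,71). I cast these to their planes and compare.

```bash
cat >> h.py <<'E'
def wray(px,p,r):
    c=calibration("wrist"); f=192/np.tan(np.radians(c["vfov"])/2); d=np.array([px[0]-c["cx"],px[1]-c["cy"]]); q=np.linalg.norm(d); a=q/f
    v=np.r_[np.sin(a)*d/q,np.cos(a)]; H=c["hand_eye"]; R=cv2.Rodrigues(np.float64(r))[0]
    return p+R@H[:3,3], R@H[:3,:3]@v
def wplane(px,p,r,z):
    o,d=wray(px,p,r); return (o+d*(z-o[2])/d[2]).round(4)
E
python3 - <<'E'
from h import *
w=np.load("w1.npz");p,r=w["p"],w["r"]
im=cv2.imread("pics/w1.png");hsv=cv2.cvtColor(im,cv2.COLOR_BGR2HSV)
for c in("yellow","red"):
    sub=hsv[50:210,270:350]; b=max(blobs(hmask(sub,c,170,150),60),key=lambda b:b[0][4])
    (u,v),rad=cv2.minEnclosingCircle(np.argwhere(b[2])[:,::-1].astype(np.float32)+[270,50] if 0 else (np.argwhere(b[2])[:,::-1]+[270,50]).astype(np.float32))
    print(c,u,v,rad,wplane((u,v),p,r,.078), wplane((u,v),p,r,.073))
d=(hsv[60:215,155:216,2]<70).astype(np.uint8)
for st,cc,m in blobs(d,500):
    ct=max(cv2.findContours(m.astype(np.uint8),0,1)[0],key=cv2.contourArea).reshape(-1,2)+[155,60]
    for z in(.006,.016):
        q=np.float32([wplane(x,p,r,z)[:2] for x in ct.astype(float)]); print(z,cv2.minAreaRect(q))
print("knob",wplane((315.5,70.5),p,r,.028))
S=np.array([.4708,.0314])
yaw=-.0596; e=np.array([-np.sin(yaw),np.cos(yaw)])
for y in(-.111,-.037,.037,.111):print("model",S+y*e)
E
```

```text
Traceback (most recent call last):
ValueError: max() iterable argument is empty
```

Run:
```python
from h import *
w=np.load("w1.npz");p,r=w["p"],w["r"]
im=cv2.imread("pics/w1.png");hsv=cv2.cvtColor(im,cv2.COLOR_BGR2HSV)
print(hsv[112,322],hsv[174,324],hsv[98,186])
for c,(lo,hi) in dict(yellow=(24,36),red=(0,5)).items():
    sub=hsv[60:205,290:346]; m=((sub[...,0]>=lo)&(sub[...,0]<=hi)&(sub[...,1]>190)&(sub[...,2]>150)).astype(np.uint8)
    for b in blobs(m,60):
        u,v=np.median((np.argwhere(b[2])[:,::-1]+[290,60]),0); print(c,u,v,b[0],wplane((u,v),p,r,.082))
d=(hsv[60:215,155:216,2]<80).astype(np.uint8)
for st,cc,m in blobs(d,500):
    ct=max(cv2.findContours(m.astype(np.uint8),0,1)[0],key=cv2.contourArea).reshape(-1,2)+[155,60]
    for z in(.006,.016):
        q=np.float32([wplane(x,p,r,z)[:2] for x in ct.astype(float)]); print(z,cv2.minAreaRect(q))
print("knob",wplane((315.5,70.5),p,r,.028))
S=np.array([.4708,.0314])
yaw=-.0596; e=np.array([-np.sin(yaw),np.cos(yaw)])
for y in(-.111,-.037,.037,.111):print("model",S+y*e)
go(.639,.111,.12,-.04)
```

```text
[ 30 133 255] [  1 190 253] [170  31  50]
red 326.0 169.0 [ 20  98  33  31 454] [0.6372 0.0512 0.082 ]
0.006 ((0.4727346897125244, 0.14450763165950775), (0.06073024868965149, 0.05953444913029671), 86.54337310791016)
0.016 ((0.475109726190567, 0.1436004489660263), (0.05921868607401848, 0.05800771340727806), 86.5794906616211)
0.006 ((0.4684658646583557, 0.07034482061862946), (0.060434214770793915, 0.05913189798593521), 86.4112319946289)
0.016 ((0.4709514081478119, 0.07129383087158203), (0.05892827361822128, 0.05757185071706772), 86.52562713623047)
0.006 ((0.4645721912384033, 0.004025829955935478), (0.03945504501461983, 0.059193529188632965), 86.41353607177734)
0.016 ((0.46719425916671753, 0.006756478920578957), (0.03851359710097313, 0.0577428825199604), 86.4964828491211)
knob [0.6414 0.166  0.028 ]
model [ 0.46418832 -0.07940291]
model [ 0.46859611 -0.0055343 ]
model [0.47300389 0.0683343 ]
model [0.47741168 0.14220291]
[ 68.4  73.6 129.2] [ 0.001  0.003 -0.016] t 1.87
```

Both sources agree within 3 mm, the calibration tolerance, so I use the average. Next I hover above yellow.

```bash
python3 -c "
from h import *
w=np.load('w1.npz');print(wplane((324,174),w['p'],w['r'],.078),wplane((322,112),w['p'],w['r'],.078))
go(.638,.1125,.13,-.04)"
```

```text
[0.6358 0.045  0.078 ] [0.6356 0.1131 0.078 ]
[ 69.8  72.5 119.2] [ 0.001  0.003 -0.016] t 1.87
```

Call:
{"method": "send_rows", "body": {"xyz": [[12,12,20],[23,24,40],[35,36,60],[47,48,80],[58,60,100],[70,72,119],[70,72,119],[70,72,119],[70,72,119],[70,72,119]], "dr": [[0,0,0],[0,0,0],[0,0,-0.016],[0,0,-0.016],[0,0,-0.016],[0,0.003,-0.016],[0,0.003,-0.016],[0,0.003,-0.016],[0,0.003,-0.016],[0,0.003,-0.016]]}}

```text
time: 2.7
position: [0.6359, 0.1183, 0.1322]
tool_rot: [-2.255, -2.185, -0.006]
ft_force: [-0.2, 0.5, -0.3]
grip_width: 0.997
grip_force: 0.0
```

Run:
```python
from h import *
go(.638,.1125,.044,-.04)
s=get_state();im=get_image("wrist"); cv2.imwrite("pics/w2.png",im[:,:,::-1]); print(s["position"],s["tool_rot"])
```

```text
[-6.1  2.1 88.2] [ 0.002 -0.004  0.008] t 2.7
[0.63589837 0.11834426 0.13223333] [-2.25535006 -2.18533111 -0.00612257]
```

View pics/w2.png

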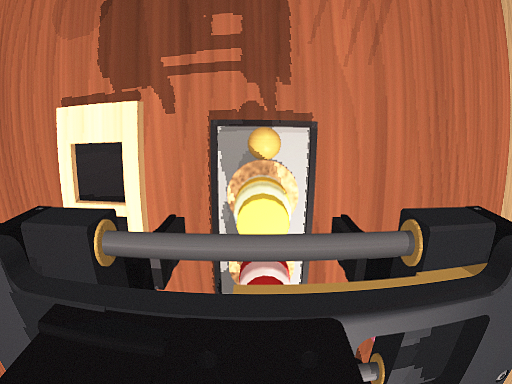

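The yellow cap is centred at about (263,221) between the fingers (168 to 345). The tray knob is ahead of it at (264,143), so this is the right bottle. I go down in the next call.

Run:
```python
from h import *
s=get_state();p,r=s["position"],s["tool_rot"];print(p)
print("cap",wplane((263.,221),p,r,.082),"knob",wplane((264,143),p,r,.028))
# well far
print("well3",wplane((101,173),p,r,.016),wplane((101,173),p,r,.006))
go(.638,.1125,.044,-.04)
```

```text
[0.6360168  0.11831543 0.1323906 ]
cap [0.6384 0.1148 0.082 ] knob [0.6417 0.1647 0.028 ]
well3 [0.4807 0.1439 0.016 ] [0.4747 0.1423 0.006 ]
[-6.1  2.  88.4] [ 0.002 -0.004  0.008] t 2.75
```

Call:
{"method": "send_rows", "body": {"xyz": [[-3,1,0],[-5,2,0],[-5,2,15],[-5,2,30],[-5,2,45],[-5,2,60],[-5,2,75],[-5,2,85],[-5,2,88],[-5,2,88]], "dr": [[0,0,0.008],[0,0,0.008],[0,0,0.008],[0,0,0.008],[0,0,0.008],[0,0,0.008],[0,0,0.008],[0,0,0.008],[0,0,0.008],[0,0,0.008]]}}

```text
time: 3.58
position: [0.6371, 0.1138, 0.042]
tool_rot: [-2.263, -2.175, -0.002]
ft_force: [-0.6, 0.4, 0.2]
grip_width: 0.998
grip_force: 0.0
```

Call:
{"method": "send_rows", "body": {"xyz": [[0,0,0],[0,0,0],[0,0,0],[0,0,0],[0,0,0],[0,0,0],[0,0,0],[0,0,0],[0,0,0],[0,0,0]], "dr": [[0,0,0],[0,0,0],[0,0,0],[0,0,0],[0,0,0],[0,0,0],[0,0,0],[0,0,0],[0,0,0],[0,0,0]], "jaw": 30, "grip_force": 20}}

```text
time: 4.42
position: [0.6378, 0.1142, 0.0428]
tool_rot: [-2.263, -2.177, -0.004]
ft_force: [0.1, 1.3, 0.3]
grip_width: 0.524
grip_force: 20.0
```

Grip width is 45.6 mm, so yellow is held. I lift it.

Call:
{"method": "send_rows", "body": {"xyz": [[0,0,-10],[0,0,-25],[0,0,-40],[0,0,-55],[0,0,-70],[0,0,-85],[0,0,-95],[0,0,-100],[0,0,-100],[0,0,-100]], "dr": [[0,0,0],[0,0,0],[0,0,0],[0,0,0],[0,0,0],[0,0,0],[0,0,0],[0,0,0],[0,0,0],[0,0,0]]}}

```text
time: 5.25
position: [0.6372, 0.1139, 0.1422]
tool_rot: [-2.262, -2.176, -0.003]
ft_force: [-0.4, 0.2, -1.3]
grip_width: 0.522
grip_force: 20.0
```

```bash
python3 -c "
from h import *
go(.463,-.078,.135,-.06)"
```

```text
[-198.5 -166.6    6.7] [-0.001 -0.003  0.021] t 5.25
```

Call:
{"method": "send_rows", "body": {"xyz": [[-20,-16,0],[-45,-37,0],[-70,-58,2],[-95,-80,4],[-120,-101,5],[-145,-122,6],[-170,-143,7],[-190,-159,7],[-198,-167,7],[-198,-167,7]], "dr": [[0,0,0],[0,0,0],[0,0,0.02],[0,0,0.02],[0,0,0.02],[0,0,0.02],[0,0,0.02],[0,0,0.02],[0,0,0.02],[0,0,0.02]]}}

```text
time: 6.08
position: [0.4607, -0.0793, 0.1342]
tool_rot: [-2.287, -2.148, -0.002]
ft_force: [0.7, -0.4, -1.8]
grip_width: 0.523
grip_force: 20.0
```

Call:
{"method": "send_rows", "body": {"xyz": [[0,0,10],[0,0,20],[0,0,30],[0,0,40],[0,0,50],[0,0,55],[0,0,60],[0,0,60],[0,0,60],[0,0,60]], "dr": [[0,0,0],[0,0,0],[0,0,0],[0,0,0],[0,0,0],[0,0,0],[0,0,0],[0,0,0],[0,0,0],[0,0,0]]}}

```text
time: 6.92
position: [0.4634, -0.0774, 0.0753]
tool_rot: [-2.285, -2.154, -0.005]
ft_force: [-0.5, -0.2, -1.1]
grip_width: 0.522
grip_force: 20.0
```

Run:
```python
from h import *
go(.463,-.078,.038,-.06)
ims=[]
for n,(x0,y0,x1,y1) in(("scene",(170,130,370,230)),("side",(110,130,310,310))):
    im=get_image(n)[:,:,::-1]; cv2.imwrite(f"pics/{n}1.png",im); ims.append(cv2.resize(im[y0:y1,x0:x1],(600,int((y1-y0)*3)),interpolation=cv2.INTER_CUBIC))
cv2.imwrite("pics/c1.png",cv2.resize(np.vstack(ims),None,fx=.7,fy=.7))
```

```text
[-0.8 -0.4 37.3] [ 0.001 -0.003  0.001] t 6.92
```

View pics/c1.png

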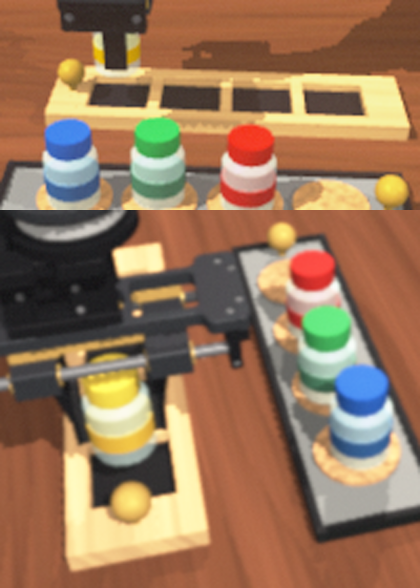

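Yellow hangs about 37 mm above the knob-end well, centred in both views: scene crop (118,60) and side crop (118,450). I lower and release it.

Call:
{"method": "send_rows", "body": {"xyz": [[0,0,8],[0,0,16],[0,0,23],[0,0,29],[0,0,33],[0,0,35],[0,0,36],[0,0,37],[0,0,37],[0,0,37]], "dr": [[0,0,0],[0,0,0],[0,0,0],[0,0,0],[0,0,0],[0,0,0],[0,0,0],[0,0,0],[0,0,0],[0,0,0]]}}

```text
time: 7.85
position: [0.4632, -0.0772, 0.0382]
tool_rot: [-2.285, -2.154, -0.004]
ft_force: [-0.0, -0.1, -1.5]
grip_width: 0.523
grip_force: 20.0
```

Call:
{"method": "send_rows", "body": {"xyz": [[0,0,0.5],[0,0,1],[0,0,1.5],[0,0,1.5],[0,0,1.5],[0,0,1.5],[0,0,1.5],[0,0,1.5],[0,0,1.5],[0,0,1.5]], "dr": [[0,0,0],[0,0,0],[0,0,0],[0,0,0],[0,0,0],[0,0,0],[0,0,0],[0,0,0],[0,0,0],[0,0,0]]}}

```text
time: 8.68
position: [0.4631, -0.0771, 0.0366]
tool_rot: [-2.284, -2.154, -0.004]
ft_force: [-1.2, 0.1, 2.8]
grip_width: 0.517
grip_force: 20.0
```

Call:
{"method": "send_rows", "body": {"xyz": [[0,0,0],[0,0,0],[0,0,0],[0,0,0],[0,0,0],[0,0,0],[0,0,0],[0,0,0],[0,0,0],[0,0,0]], "dr": [[0,0,0],[0,0,0],[0,0,0],[0,0,0],[0,0,0],[0,0,0],[0,0,0],[0,0,0],[0,0,0],[0,0,0]], "jaw": 87}}

```text
time: 9.52
position: [0.463, -0.0772, 0.0365]
tool_rot: [-2.284, -2.154, -0.004]
ft_force: [0.4, 0.3, -0.7]
grip_width: 0.993
grip_force: 0.0
```

Call:
{"method": "send_rows", "body": {"xyz": [[0,0,-10],[0,0,-25],[0,0,-40],[0,0,-55],[0,0,-70],[0,0,-85],[0,0,-95],[0,0,-100],[0,0,-100],[0,0,-100]], "dr": [[0,0,0],[0,0,0],[0,0,0],[0,0,0],[0,0,0],[0,0,0],[0,0,0],[0,0,0],[0,0,0],[0,0,0]]}}

```text
time: 10.35
position: [0.4628, -0.0774, 0.1363]
tool_rot: [-2.284, -2.153, -0.004]
ft_force: [0.4, 0.4, -0.9]
grip_width: 0.999
grip_force: 0.0
```

```bash
python3 -c "
from h import *
go(.639,.0435,.135,-.04)"
```

```text
[131.1 168.8   1.7] [-0.    -0.003 -0.019] t 10.35
```

Contact was seen (+2.8 N) and released cleanly. Next is red.

Call:
{"method": "send_rows", "body": {"xyz": [[13,17,0],[33,42,0],[53,68,0],[73,94,0],[93,120,0],[113,145,0],[125,161,0],[131,169,0],[131,169,0],[131,169,0]], "dr": [[0,0,0],[0,0,0],[0,0,-0.019],[0,0,-0.019],[0,0,-0.019],[0,0,-0.019],[0,0,-0.019],[0,0,-0.019],[0,0,-0.019],[0,0,-0.019]]}}

```text
time: 11.18
position: [0.6383, 0.0423, 0.1357]
tool_rot: [-2.264, -2.174, 0.001]
ft_force: [0.0, -0.5, -0.8]
grip_width: 1.001
grip_force: 0.0
```

Run:
```python
from h import *
im={n:get_image(n)[:,:,::-1] for n in("scene","side")}
for n in im: cv2.imwrite(f"pics/{n}2.png",im[n])
go(.639,.0435,.043,-.04)
S={}
for n,(x0,y0,x1,y1) in(("scene",(180,130,250,185)),("side",(130,200,215,280))):
    sub=cv2.cvtColor(im[n],cv2.COLOR_BGR2HSV)[y0:y1,x0:x1]
    print(n,[(b[0]+np.array([x0,y0,0,0,0])).tolist() for b in blobs(hmask(sub,"yellow"),25)])
```

```text
[ 1.9  1.  93.5] [-0.001 -0.002 -0.002] t 11.28
scene [[217, 145, 17, 15, 228], [216, 168, 13, 8, 43]]
side [[154, 218, 25, 25, 459]]
```

Call:
{"method": "send_rows", "body": {"xyz": [[2,1,5],[2,1,18],[2,1,33],[2,1,48],[2,1,63],[2,1,77],[2,1,87],[2,1,92],[2,1,93],[2,1,93]], "dr": [[0,0,0],[0,0,0],[0,0,0],[0,0,0],[0,0,0],[0,0,0],[0,0,0],[0,0,0],[0,0,0],[0,0,0]]}}

```text
time: 12.12
position: [0.6405, 0.0455, 0.0438]
tool_rot: [-2.264, -2.175, -0.003]
ft_force: [0.8, -0.3, 0.5]
grip_width: 1.006
grip_force: 0.0
```

Call:
{"method": "send_rows", "body": {"xyz": [[0,0,0],[0,0,0],[0,0,0],[0,0,0],[0,0,0],[0,0,0],[0,0,0],[0,0,0],[0,0,0],[0,0,0]], "dr": [[0,0,0],[0,0,0],[0,0,0],[0,0,0],[0,0,0],[0,0,0],[0,0,0],[0,0,0],[0,0,0],[0,0,0]], "jaw": 30}}

```text
time: 12.95
position: [0.6404, 0.0456, 0.0439]
tool_rot: [-2.264, -2.175, -0.003]
ft_force: [-1.0, 0.1, 1.5]
grip_width: 0.52
grip_force: 20.0
```

```bash
python3 -c "
from h import *
print(tri((225,152),(166,230)))
"
```

```text
(array([ 0.46270261, -0.08061341,  0.06756672]), np.float64(0.5117508264016738))
```

Yellow stands at (0.4627, -0.0806) with its cap at z = 67.6 mm, which is 6 + 61. It is within 2 mm of the well's centre. Red is held; I lift it and carry it.

Call:
{"method": "send_rows", "body": {"xyz": [[0,0,-10],[0,0,-25],[0,0,-40],[0,0,-55],[0,0,-70],[0,0,-85],[0,0,-95],[0,0,-100],[0,0,-100],[0,0,-100]], "dr": [[0,0,0],[0,0,0],[0,0,0],[0,0,0],[0,0,0],[0,0,0],[0,0,0],[0,0,0],[0,0,0],[0,0,0]]}}

```text
time: 13.78
position: [0.6402, 0.0453, 0.1435]
tool_rot: [-2.264, -2.175, -0.003]
ft_force: [0.2, 0.3, -1.2]
grip_width: 0.517
grip_force: 20.0
```

```bash
python3 -c "
from h import *
go(.468,-.002,.135,-.06)"
```

```text
[ -54.2 -170.2    8.4] [-0.    -0.003  0.02 ] t 13.78
```

Call:
{"method": "send_rows", "body": {"xyz": [[-5,-17,0],[-12,-38,0],[-20,-62,2],[-28,-87,4],[-36,-112,6],[-43,-137,8],[-50,-157,8],[-54,-168,8],[-54,-170,8],[-54,-170,8]], "dr": [[0,0,0],[0,0,0],[0,0,0.02],[0,0,0.02],[0,0,0.02],[0,0,0.02],[0,0,0.02],[0,0,0.02],[0,0,0.02],[0,0,0.02]]}}

```text
time: 14.62
position: [0.4678, -0.0017, 0.1352]
tool_rot: [-2.285, -2.152, -0.004]
ft_force: [1.2, -0.7, -1.7]
grip_width: 0.52
grip_force: 20.0
```

Call:
{"method": "send_rows", "body": {"xyz": [[0,0,10],[0,0,20],[0,0,30],[0,0,40],[0,0,50],[0,0,55],[0,0,60],[0,0,60],[0,0,60],[0,0,60]], "dr": [[0,0,0],[0,0,0],[0,0,0],[0,0,0],[0,0,0],[0,0,0],[0,0,0],[0,0,0],[0,0,0],[0,0,0]]}}

```text
time: 15.45
position: [0.4689, -0.0017, 0.0761]
tool_rot: [-2.286, -2.153, -0.005]
ft_force: [-0.8, -0.5, -0.9]
grip_width: 0.52
grip_force: 20.0
```

```bash
python3 -c "
from h import *
go(.468,-.002,.0375,-.06)"
```

```text
[-0.5 -0.9 38.6] [ 0.001 -0.003 -0.   ] t 15.45
```

Call:
{"method": "send_rows", "body": {"xyz": [[0,-1,8],[0,-1,16],[0,-1,23],[0,-1,29],[0,-1,33],[0,-1,35],[0,-1,36],[0,-1,37],[0,-1,38],[0,-1,38.5]], "dr": [[0,0,0],[0,0,0],[0,0,0],[0,0,0],[0,0,0],[0,0,0],[0,0,0],[0,0,0],[0,0,0],[0,0,0]]}}

```text
time: 16.28
position: [0.4678, -0.0015, 0.0378]
tool_rot: [-2.285, -2.152, -0.004]
ft_force: [-3.1, 0.2, 7.1]
grip_width: 0.521
grip_force: 20.0
```

Contact at 7 N. I release, rise, and go to green.

Call:
{"method": "send_rows", "body": {"xyz": [[0,0,0],[0,0,0],[0,0,0],[0,0,0],[0,0,0],[0,0,0],[0,0,0],[0,0,0],[0,0,0],[0,0,0]], "dr": [[0,0,0],[0,0,0],[0,0,0],[0,0,0],[0,0,0],[0,0,0],[0,0,0],[0,0,0],[0,0,0],[0,0,0]], "jaw": 87}}

```text
time: 17.12
position: [0.4675, -0.0015, 0.0372]
tool_rot: [-2.285, -2.152, -0.004]
ft_force: [0.5, 0.5, -0.9]
grip_width: 0.999
grip_force: 0.0
```

Call:
{"method": "send_rows", "body": {"xyz": [[0,0,-10],[0,0,-25],[0,0,-40],[0,0,-55],[0,0,-70],[0,0,-85],[0,0,-95],[0,0,-100],[0,0,-100],[0,0,-100]], "dr": [[0,0,0],[0,0,0],[0,0,0],[0,0,0],[0,0,0],[0,0,0],[0,0,0],[0,0,0],[0,0,0],[0,0,0]]}}

```text
time: 17.95
position: [0.4672, -0.0018, 0.137]
tool_rot: [-2.285, -2.152, -0.003]
ft_force: [-0.4, 0.9, -0.5]
grip_width: 1.002
grip_force: 0.0
```

```bash
python3 -c "
from h import *
go(.629,-.0345,.135,-.04)"
```

```text
[-22.9 163.4   1.9] [-0.    -0.003 -0.02 ] t 17.95
```

Call:
{"method": "send_rows", "body": {"xyz": [[-2,16,0],[-6,40,0],[-9,65,1],[-13,90,2],[-16,115,2],[-20,140,2],[-23,156,2],[-23,163,2],[-23,163,2],[-23,163,2]], "dr": [[0,0,0],[0,0,0],[0,0,-0.02],[0,0,-0.02],[0,0,-0.02],[0,0,-0.02],[0,0,-0.02],[0,0,-0.02],[0,0,-0.02],[0,0,-0.02]]}}

```text
time: 18.78
position: [0.6276, -0.0345, 0.134]
tool_rot: [-2.263, -2.174, -0.0]
ft_force: [0.1, -0.6, 0.7]
grip_width: 1.001
grip_force: 0.0
```

```bash
python3 -c "
from h import *
import time
go(.629,-.0345,.0435,-.04)
for n in('scene','side'): cv2.imwrite(f'pics/{n}3.png',get_image(n)[:,:,::-1])
go(.629,-.0345,.0435,-.04)"
```

```text
[-0.2  1.6 90.5] [-0.003 -0.003 -0.   ] t 18.78
[-0.6  1.7 91.2] [-0.002 -0.004  0.   ] t 18.88
```

Call:
{"method": "send_rows", "body": {"xyz": [[-1,1,5],[-1,1,18],[-1,1,33],[-1,1,48],[-1,1,63],[-1,1,77],[-1,1,86],[-1,1,90],[-1,1,91],[-1,1,91]], "dr": [[0,0,0],[0,0,0],[0,0,0],[0,0,0],[0,0,0],[0,0,0],[0,0,0],[0,0,0],[0,0,0],[0,0,0]]}}

```text
time: 19.72
position: [0.6299, -0.0354, 0.0442]
tool_rot: [-2.264, -2.175, -0.004]
ft_force: [0.5, 0.1, 0.3]
grip_width: 1.0
grip_force: 0.0
```

Call:
{"method": "send_rows", "body": {"xyz": [[0,0,0],[0,0,0],[0,0,0],[0,0,0],[0,0,0],[0,0,0],[0,0,0],[0,0,0],[0,0,0],[0,0,0]], "dr": [[0,0,0],[0,0,0],[0,0,0],[0,0,0],[0,0,0],[0,0,0],[0,0,0],[0,0,0],[0,0,0],[0,0,0]], "jaw": 30}}

```text
time: 20.55
position: [0.6297, -0.0352, 0.0442]
tool_rot: [-2.264, -2.175, -0.004]
ft_force: [-0.6, -0.1, 0.8]
grip_width: 0.523
grip_force: 20.0
```

Call:
{"method": "send_rows", "body": {"xyz": [[0,0,-10],[0,0,-25],[0,0,-40],[0,0,-55],[0,0,-70],[0,0,-85],[0,0,-95],[0,0,-100],[0,0,-100],[0,0,-100]], "dr": [[0,0,0],[0,0,0],[0,0,0],[0,0,0],[0,0,0],[0,0,0],[0,0,0],[0,0,0],[0,0,0],[0,0,0]]}}

```text
time: 21.38
position: [0.6295, -0.0355, 0.1438]
tool_rot: [-2.264, -2.175, -0.003]
ft_force: [-0.3, 0.2, -1.3]
grip_width: 0.52
grip_force: 20.0
```

Run:
```python
from h import *
go(.472,.070,.135,-.06)
for n,(x0,y0,x1,y1) in(("scene",(180,130,320,185)),("side",(130,160,215,280))):
    sub=cv2.cvtColor(cv2.imread(f"pics/{n}3.png"),cv2.COLOR_BGR2HSV)[y0:y1,x0:x1]
    for c in("yellow","red"): print(n,c,[(b[0]+np.array([x0,y0,0,0,0])).tolist() for b in blobs(hmask(sub,c),40)])
```

```text
[  99.1 -161.6    9.2] [-0.    -0.003  0.02 ] t 21.38
scene yellow [[216, 168, 13, 9, 50]]
scene red [[250, 169, 22, 9, 119]]
side yellow [[154, 220, 25, 23, 345]]
side red [[152, 186, 25, 23, 452]]
```

Call:
{"method": "send_rows", "body": {"xyz": [[10,-16,0],[23,-38,0],[38,-62,2],[53,-87,4],[68,-112,6],[83,-137,9],[94,-154,9],[98,-160,9],[98,-161,9],[98,-161,9]], "dr": [[0,0,0],[0,0,0],[0,0,0.02],[0,0,0.02],[0,0,0.02],[0,0,0.02],[0,0,0.02],[0,0,0.02],[0,0,0.02],[0,0,0.02]]}}

```text
time: 22.22
position: [0.473, 0.0685, 0.1353]
tool_rot: [-2.285, -2.153, -0.004]
ft_force: [0.8, -0.7, -1.0]
grip_width: 0.524
grip_force: 20.0
```

Call:
{"method": "send_rows", "body": {"xyz": [[0,0,10],[0,0,20],[0,0,30],[0,0,40],[0,0,50],[0,0,55],[0,0,60],[0,0,60],[0,0,60],[0,0,60]], "dr": [[0,0,0],[0,0,0],[0,0,0],[0,0,0],[0,0,0],[0,0,0],[0,0,0],[0,0,0],[0,0,0],[0,0,0]]}}

```text
time: 23.05
position: [0.4732, 0.0691, 0.0758]
tool_rot: [-2.286, -2.153, -0.005]
ft_force: [0.1, 0.3, -0.8]
grip_width: 0.526
grip_force: 20.0
```

```bash
python3 -c "
from h import *
print(plane('side',(164,197),.067))
go(.472,.0695,.0375,-.06)"
```

```text
[ 0.46793648 -0.00340132  0.067     ]
[ 0.2 -1.2 38.3] [ 0.001 -0.003  0.   ] t 23.05
```

Red's cap is at (0.468, -0.003) and the well's centre is at (0.4686, -0.0055), so it is well placed. I lower green.

Call:
{"method": "send_rows", "body": {"xyz": [[0,-1,8],[0,-1,16],[0,-1,23],[0,-1,29],[0,-1,33],[0,-1,35],[0,-1,36],[0,-1,37],[0,-1,37.5],[0,-1,38]], "dr": [[0,0,0],[0,0,0],[0,0,0],[0,0,0],[0,0,0],[0,0,0],[0,0,0],[0,0,0],[0,0,0],[0,0,0]]}}

```text
time: 23.88
position: [0.472, 0.0692, 0.038]
tool_rot: [-2.285, -2.152, -0.004]
ft_force: [-3.0, -0.7, 9.0]
grip_width: 0.522
grip_force: 20.0
```

Call:
{"method": "send_rows", "body": {"xyz": [[0,0,0],[0,0,0],[0,0,0],[0,0,0],[0,0,0],[0,0,0],[0,0,0],[0,0,0],[0,0,0],[0,0,0]], "dr": [[0,0,0],[0,0,0],[0,0,0],[0,0,0],[0,0,0],[0,0,0],[0,0,0],[0,0,0],[0,0,0],[0,0,0]], "jaw": 87}}

```text
time: 24.72
position: [0.4718, 0.0691, 0.0374]
tool_rot: [-2.286, -2.152, -0.003]
ft_force: [-0.4, -0.7, -0.4]
grip_width: 0.997
grip_force: 0.0
```

Call:
{"method": "send_rows", "body": {"xyz": [[0,0,-10],[0,0,-25],[0,0,-40],[0,0,-55],[0,0,-70],[0,0,-85],[0,0,-95],[0,0,-100],[0,0,-100],[0,0,-100]], "dr": [[0,0,0],[0,0,0],[0,0,0],[0,0,0],[0,0,0],[0,0,0],[0,0,0],[0,0,0],[0,0,0],[0,0,0]]}}

```text
time: 25.55
position: [0.4716, 0.0689, 0.1373]
tool_rot: [-2.285, -2.152, -0.003]
ft_force: [-1.1, 0.8, -0.5]
grip_width: 1.004
grip_force: 0.0
```

```bash
python3 -c "
from h import *
go(.6325,-.107,.135,-.04)"
```

```text
[-165.9  171.1    1.7] [-0.    -0.003 -0.02 ] t 25.55
```

Call:
{"method": "send_rows", "body": {"xyz": [[-17,17,0],[-41,43,0],[-66,68,1],[-90,93,2],[-115,118,2],[-140,144,2],[-158,163,2],[-166,171,2],[-166,171,2],[-166,171,2]], "dr": [[0,0,0],[0,0,0],[0,0,-0.02],[0,0,-0.02],[0,0,-0.02],[0,0,-0.02],[0,0,-0.02],[0,0,-0.02],[0,0,-0.02],[0,0,-0.02]]}}

```text
time: 26.38
position: [0.6315, -0.1069, 0.1336]
tool_rot: [-2.263, -2.173, -0.001]
ft_force: [-0.2, 0.2, -0.2]
grip_width: 1.0
grip_force: 0.0
```

```bash
python3 -c "
from h import *
for n in('scene','side'): cv2.imwrite(f'pics/{n}4.png',get_image(n)[:,:,::-1])
go(.6325,-.107,.0435,-.04)"
```

```text
[-2.2  1.2 90.7] [-0.002 -0.005  0.002] t 26.48
```

Call:
{"method": "send_rows", "body": {"xyz": [[-1,1,5],[-1,1,18],[-1,1,33],[-1,1,48],[-1,1,63],[-1,1,77],[-1,1,86],[-1,1,90],[-1,1,91],[-1,1,91]], "dr": [[0,0,0],[0,0,0],[0,0,0],[0,0,0],[0,0,0],[0,0,0],[0,0,0],[0,0,0],[0,0,0],[0,0,0]]}}

```text
time: 27.32
position: [0.6336, -0.1079, 0.044]
tool_rot: [-2.264, -2.175, -0.004]
ft_force: [0.3, 0.5, 0.2]
grip_width: 0.998
grip_force: 0.0
```

Call:
{"method": "send_rows", "body": {"xyz": [[0,0,0],[0,0,0],[0,0,0],[0,0,0],[0,0,0],[0,0,0],[0,0,0],[0,0,0],[0,0,0],[0,0,0]], "dr": [[0,0,0],[0,0,0],[0,0,0],[0,0,0],[0,0,0],[0,0,0],[0,0,0],[0,0,0],[0,0,0],[0,0,0]], "jaw": 30}}

```text
time: 28.15
position: [0.6335, -0.1079, 0.0439]
tool_rot: [-2.264, -2.175, -0.003]
ft_force: [0.1, 0.3, 0.8]
grip_width: 0.525
grip_force: 20.0
```

Call:
{"method": "send_rows", "body": {"xyz": [[0,0,-10],[0,0,-25],[0,0,-40],[0,0,-55],[0,0,-70],[0,0,-85],[0,0,-95],[0,0,-100],[0,0,-100],[0,0,-100]], "dr": [[0,0,0],[0,0,0],[0,0,0],[0,0,0],[0,0,0],[0,0,0],[0,0,0],[0,0,0],[0,0,0],[0,0,0]]}}

```text
time: 28.98
position: [0.6334, -0.1081, 0.144]
tool_rot: [-2.264, -2.175, -0.004]
ft_force: [-0.2, 0.0, -1.3]
grip_width: 0.52
grip_force: 20.0
```

Run:
```python
from h import *
go(.476,.143,.140,-.06)
for n,(x0,y0,x1,y1) in(("scene",(180,130,320,185)),("side",(130,140,215,280))):
    sub=cv2.cvtColor(cv2.imread(f"pics/{n}4.png"),cv2.COLOR_BGR2HSV)[y0:y1,x0:x1]
    for c in("yellow","red","green"): print(n,c,[(b[0]+np.array([x0,y0,0,0,0])).tolist() for b in blobs(hmask(sub,c,130),40)])
```

```text
[ 244.6 -167.3    4.8] [ 0.    -0.003  0.02 ] t 28.98
scene yellow [[216, 145, 19, 15, 232], [215, 166, 14, 11, 57]]
scene red [[252, 146, 18, 15, 239], [249, 168, 23, 10, 128]]
scene green [[289, 148, 17, 14, 210]]
side yellow [[154, 218, 26, 25, 503], [168, 262, 8, 10, 59]]
side red [[152, 187, 24, 22, 437], [177, 212, 7, 11, 41]]
side green [[151, 162, 22, 17, 311]]
```

Call:
{"method": "send_rows", "body": {"xyz": [[20,-14,0],[50,-34,0],[83,-57,1],[117,-80,2],[150,-103,3],[183,-125,4],[213,-146,5],[234,-160,5],[244,-167,5],[244,-167,5]], "dr": [[0,0,0],[0,0,0],[0,0,0.02],[0,0,0.02],[0,0,0.02],[0,0,0.02],[0,0,0.02],[0,0,0.02],[0,0,0.02],[0,0,0.02]]}}

```text
time: 29.82
position: [0.4737, 0.1457, 0.1386]
tool_rot: [-2.277, -2.158, -0.001]
ft_force: [0.1, 0.4, -1.8]
grip_width: 0.525
grip_force: 20.0
```

Call:
{"method": "send_rows", "body": {"xyz": [[0,0,0],[0,0,10],[0,0,23],[0,0,36],[0,0,48],[0,0,58],[0,0,64],[0,0,65],[0,0,65],[0,0,65]], "dr": [[0,0,0],[0,0,0],[0,0,0],[0,0,0],[0,0,0],[0,0,0],[0,0,0],[0,0,0],[0,0,0],[0,0,0]]}}

```text
time: 30.65
position: [0.4769, 0.1423, 0.075]
tool_rot: [-2.286, -2.152, -0.004]
ft_force: [0.0, 0.7, -0.4]
grip_width: 0.526
grip_force: 20.0
```

```bash
python3 -c "
from h import *
print(tri((297,154.5),(161.5,170)),tri((260.5,153),(163.5,197.5)))
go(.476,.143,.0375,-.06)"
```

```text
(array([0.47190209, 0.07020618, 0.06680238]), np.float64(0.05131710007118137)) (array([ 0.46721765, -0.00594273,  0.06776238]), np.float64(0.2783302472983441))
[ 0.5 -1.  37.5] [ 0.001 -0.003 -0.   ] t 30.65
```

Green and red are within 2 mm of their wells, with caps at 67 mm. I lower blue.

Call:
{"method": "send_rows", "body": {"xyz": [[0,-1,8],[0,-1,16],[0,-1,23],[0,-1,29],[0,-1,33],[0,-1,34],[0,-1,35],[0,-1,36],[0,-1,36.5],[0,-1,37]], "dr": [[0,0,0],[0,0,0],[0,0,0],[0,0,0],[0,0,0],[0,0,0],[0,0,0],[0,0,0],[0,0,0],[0,0,0]]}}

```text
time: 31.48
position: [0.4756, 0.1428, 0.0378]
tool_rot: [-2.286, -2.152, -0.004]
ft_force: [-0.6, -0.9, 3.3]
grip_width: 0.525
grip_force: 20.0
```

Call:
{"method": "send_rows", "body": {"xyz": [[0,0,0],[0,0,0],[0,0,0],[0,0,0],[0,0,0],[0,0,0],[0,0,0],[0,0,0],[0,0,0],[0,0,0]], "dr": [[0,0,0],[0,0,0],[0,0,0],[0,0,0],[0,0,0],[0,0,0],[0,0,0],[0,0,0],[0,0,0],[0,0,0]], "jaw": 87}}

```text
time: 32.32
position: [0.4754, 0.1427, 0.0376]
tool_rot: [-2.286, -2.152, -0.003]
ft_force: [0.5, 0.1, 0.4]
grip_width: 0.997
grip_force: 0.0
```

Call:
{"method": "send_rows", "body": {"xyz": [[0,0,-10],[0,0,-25],[0,0,-40],[0,0,-55],[0,0,-70],[0,0,-85],[0,0,-100],[0,0,-115],[0,0,-120],[0,0,-120]], "dr": [[0,0,0],[0,0,0],[0,0,0],[0,0,0],[0,0,0],[0,0,0],[0,0,0],[0,0,0],[0,0,0],[0,0,0]]}}

```text
time: 33.15
position: [0.4764, 0.1427, 0.1594]
tool_rot: [-2.286, -2.153, -0.009]
ft_force: [0.3, 1.0, -1.0]
grip_width: 1.001
grip_force: 0.0
```

Call:
{"method": "send_rows", "body": {"xyz": [[10,20,0],[25,45,0],[40,70,0],[55,95,0],[70,120,0],[85,145,0],[95,165,0],[100,170,0],[100,170,0],[100,170,0]], "dr": [[0,0,0],[0,0,0],[0,0,0],[0,0,0],[0,0,0],[0,0,0],[0,0,0],[0,0,0],[0,0,0],[0,0,0]]}}

```text
time: 33.98
position: [0.65, 0.2313, 0.1567]
tool_rot: [-2.285, -2.152, 0.001]
ft_force: [-0.2, -0.3, 0.4]
grip_width: 0.996
grip_force: 0.0
```

Run:
```python
from h import *
C={};ims=[]
for n,(x0,y0,x1,y1) in(("scene",(180,130,380,230)),("side",(110,120,310,300))):
    im=get_image(n)[:,:,::-1]; ims.append(cv2.resize(im[y0:y1,x0:x1],None,fx=2,fy=2)); sub=cv2.cvtColor(im,cv2.COLOR_BGR2HSV)[y0:y1,x0:x1]
    for c in HUE:
        bs=blobs(hmask(sub,c,130),60)
        if bs:
            b=min(bs,key=lambda b:b[0][1])[0]; C[n,c]=(x0+b[0]+(b[2]-1)/2,y0+b[1]+(b[3]-1)/2)
for c in HUE:
    if ("scene",c) in C and ("side",c) in C: print(c,*tri(C["scene",c],C["side",c]))
    else: print(c,C.get(("scene",c)),C.get(("side",c)))
cv2.imwrite("pics/end.png",np.vstack(ims))
```

```text
red [ 0.46721765 -0.00594273  0.06776238] 0.2783302472983441
blue [0.47562348 0.14260688 0.06703233] 0.6977200563172662
green [0.47218285 0.07038247 0.0673525 ] 0.252408344530222
yellow [ 0.46270261 -0.08061341  0.06756672] 0.5117508264016738
```

View pics/end.png

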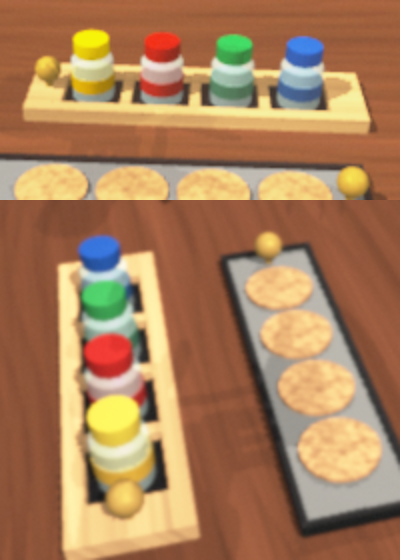

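All four bottles stand upright in their wells, ordered yellow, red, green, blue from the stand's knob. In the scene crop they are at (92,65), (163,68), (234,70) and (302,73). All cap heights measure about 67 mm.

```bash
python3 -c "
from bench import *
print(close_job())"
```

```text
the job is handed in; nothing more can be done
None
```

The job is handed in at about 34 s of the 90 s allowed: all four bottles stand upright in the stand's wells in knob order (yellow, red, green, blue), each measured within about 3 mm of its well's centre; the hand-in did not report a verdict.

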